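Hook the dropped hull out from under the bottle and bed it on the slip

TASK

The little black hull has slid back under the bottle: take the hooked probe from its rest, reach under the bottle, hook the hull by its deck hatch and draw it out along the slip until its bow meets the cork buffer. Bed it there with a steady pull of about 8 newtons (at least 6) for a second, never pulling or pushing the hull with more than 11, then unhook and lay the probe back in its rest as it was. The hull's paint is wet, so do not touch it with the fingers, and do not knock the glass bottle, move the tweezers or move the paint jar.

Things in the scene. Friction and masses are not known exactly. Their poses are not given: they have to be found in the camera images.
- slip: Oak slip board fixed to the desk, 390 x 100 mm, top 8 mm above the desk. Origin on the desk on the centre line where the bottle begins; z up. Bottle and stand lie over x = 0 to 195 mm, open slip over x = 0 to -190 mm; the hull is drawn to -x. Side rails, 12 mm high, are 54 mm apart under the bottle and narrow over x = 0 to -30 mm to 40 mm. Stand posts: |y| = 36 to 48 mm.
- bottle: Clear glass bottle, 84 mm diameter, body 205 mm long, clamped lying along the slip, neck to +x. Same origin and axes as the slip. Its underside is 95 mm above the desk and hides the hull from a grasp from above; it is the guard under which the rod must reach.
- stop: Brass block 20 (x) x 44 x 16 mm fixed on the slip's near end; origin under its centre, 8 mm above the desk, axes as the slip's. On its +x side a screw carries a sprung cork buffer (30 mm wide, top 24 mm above the desk) that yields 0.25 mm per N. The buffer's face is 18 to 48 mm from this origin along +x, set differently each time, not measured: feel for it.
- hull_centre (a point): Middle of the black pine hull (loose, 80 x 30 x 26 mm, about 60 g), half-way up, 13 mm above its underside. Its x runs from bow to stern, so the bow, rounded, is 40 mm from here towards -x; z up. Bow points roughly along the slip's -x.
- hull_hatch (a point): Centre of the square hatch opening in the hull's deck, at deck level, 26 mm above the hull's underside (34 mm above the desk). The hatch is 16 x 16 mm and 14 mm deep with upright walls, rimmed in pale wood; its centre is 2 mm bow-ward of the hull's middle. The solid pale square nearer the stern is only a cabin top.
- probe_grip (a point): Middle of the probe's bone handle, the place to grip: handle 100 mm long, 12 mm wide, 14 mm high, flat-sided, whole probe about 80 g, balanced near here. x runs along the probe to the hook, y is across, z up. The brass rod (5 mm diameter) goes on in line with the handle to 185 mm ahead of this point, where it is bent square down.
- probe_tip (a point): Lower end of the probe's hook: a 5 mm pin with a round end, 185 mm ahead of the grip point and 36 mm below it.
- probe: The same probe; origin under the middle of the handle, 7 mm below the grip point, same axes.
- hull: The same hull; origin at the centre of its underside, same axes.
- rest_seat (a point): Where the middle of the handle belongs in the wooden rest (fixed), 52 mm above the desk; x along the probe towards the hook. The rest has two supports, 10 mm thick, 38 mm either side along x, each with a notch 24 mm wide, floor 45 mm and cheeks 62 mm above the desk; between the supports it is free down to 8 mm above the desk.
- tweezers_a: Brass tweezers with bent tips, 125 mm long, lying loose on the desk; bystander. Origin at the middle, underneath.
- tweezers_b: A second pair of the same tweezers; bystander.
- paint_jar: Small jar of black paint, 44 mm diameter, 50 mm high, standing loose; bystander. Origin under its centre.
Not all that is in view belongs to the job. There is more than one size of the hull; the job needs the smaller. What is shaped like the probe but pink is not meant.

How it is judged (in metres and radians):
On the way, in this order (a step that is already met when the one before it is completed fails the run):
1. the hull has been drawn by the hook clear of the bottle (x of hull_centre in the frame of slip below -0.042 m and angle between hull's own z axis and vertical below 0.2 rad), for 0.1 s.
2. the hook holds the hull bedded against the buffer with at least 6 N for half a second (contact force between hull and stop above 6 N and contact force between probe and hull above 5 N), for 0.5 s.
At the end, for the whole second after the job is handed in: Hull upright and still, middle 54-94 mm from the stop block's origin, within 12 mm and 0.25 rad of the slip's centre line; probe released and still in the rest, hook down, handle's middle within 20 mm sideways and 6 mm in height of the seat, within 0.25 rad of the rest, tilt under 0.15 rad (x of hull_centre in the frame of stop between 0.054 and 0.094 m and y of hull_centre in the frame of slip between -0.012 and 0.012 m and angle between hull's own z axis and vertical below 0.1 rad and angle between the x axis of hull and the x axis of slip, either way round below 0.25 rad and linear speed of each of hull, probe below 0.01 m/s and horizontal distance between probe_grip and rest_seat below 0.02 m and z of probe_grip in the frame of rest_seat between -0.006 and 0.006 m and angle between the x axis of probe and the x axis of rest_seat, either way round below 0.25 rad and angle between probe's own z axis and vertical below 0.15 rad); the robot touches nothing.
It fails at once if the hook pressed on the hull with more than 11 N (contact force between probe and hull above 11 N).
It fails at once if the fingers touched the wet hull (contact force between the fingers and hull above 0.5 N).
It fails at once if the glass bottle was knocked (over 3 N) (contact force between bottle and anything else above 3 N).
It fails at once if a pair of tweezers was moved (distance of any of tweezers_a, tweezers_b from where it was at the start of the episode above 0.015 m).
It fails at once if the paint jar was moved or tipped (distance of paint_jar from where it was at the start of the episode above 0.015 m or angle between paint_jar's own z axis and vertical above 0.3 rad).
It also fails if it takes over 64 s, if anything falls off the work surface, if the arm or the gripper's body presses on something with over 40 N, if the wrist force passes 120 N, or if a joint passes its speed limit or range.

ROBOT

A 6-joint arm with a two-finger parallel gripper is mounted at the origin on the work surface. World frame = base frame: x ahead of the robot, y to its left, z up, the work surface at z = 0. Lengths are in mm, angles in rad, forces in N, time in s.
With the tool pointing down it reaches from about 300 to 950 mm from the base axis. Payload 3.1 kg.
Tool frame: the origin (TCP) lies midway between the tips of the shut fingers; the grasp point (between the pads) lies 19 mm behind it (robot.tcp_to_grasp is the distance from the TCP to the grasp point, in mm); x points along the fingers, z is the direction in which the jaws open and shut, and the axes are right-handed (so a half turn about x gives the same grasp; the last joint's range is limited). The gripper opens to 85 mm and grips with 20 to 120 N. Pads are 22 mm wide; open, the fingers measure 114 mm over their backs; the gripper's body (76 mm by 85 mm) begins 54 mm behind the grasp point. The pads swing forward as they close: fully open they stand 13 mm farther back than shut.
Start: joints at [-1.386, 0.308, 1.634, -0, 1.2, -0.07], TCP at [157.505, -604.834, 231.272] pointing down, gripper open.
Joint ranges: [-3.06, 3.06], [-0.79, 1.96], [0.05, 2.63], [-1.19, 4.34], [0.05, 2.64], [-2.94, 2.94]. Speed limits (rad/s): [2.79, 2.79, 3.14, 3.14, 3.14, 3.14].

INTERFACE

Orientations are given as a unit quaternion [w, x, y, z].
In Python, from bench import robot gives the robot as it stands.
- The arm moves only by the shell command python3 -m inch 'ROWS' [OPENING]. ROWS is text: rows parted by semicolons, each of 4 numbers parted by spaces: the shift along the tool's x, y, z in mm, then the turn about the tool's x in degrees. A call has 1 to 8 rows; each row is the pose to reach, as a shift and turn from the pose commanded when the call began, along the tool's axes at that moment; what a row does not reach only later rows make up. A row lasts 1/10 s, in which the tool goes at most 50 mm and 8.59 degrees, less where a joint would pass 70% of its speed; a pose out of reach is approached as far as the arm can. A call with a gripper value outside its range is refused whole. OPENING is the closure, from -1 (fully open) to 1 (shut), set as the call begins (- or left out, the last holds). The fingers move at their own pace and stop on an object; the grip force is fixed at half the most. Time passes only in rows, so rows that repeat a pose let the fingers close. It gives the time, the measured TCP pose, the force and the opening at its end, in the units of the state.
- robot.state(): the state, without advancing time (a new reading comes with each control period).
- robot.get_image(name): name is "scene" or "top" or "wrist"; returns the picture (480x640x3 uint8, red, green, blue); there is no depth.
- robot.camera_params(name): a dict with "fx", "fy", "cx", "cy" (pixels), "cam_to_world" (4x4, takes a point from camera to world coordinates). Camera axes: x right, y down, z forward; pixel columns grow to the right and rows downward; lengths in mm; the calibration is good to about 2 mm. A picture is of the moment at which its call begins: read the wrist's pose just before it. camera_params takes no time and is no camera call; for the wrist camera it gives the pose at the moment of the call.
- robot.hand_in(): hands the job in, once; it reports no verdict.
The state is a dict: "t": time; "joint_positions": joint angles; "qd": joint speeds; "joint_torque": joint torques, N m; "tool_pos": TCP position; "tcp_rot": TCP orientation; "force": force on the tool from outside, world axes, zero at the start; "moment": the same for the moment, N m; "grip_width": finger opening in mm.
Only numpy, scipy, OpenCV 4.12 (cv2) and the standard library are available. Lean on these libraries where they do the work, as an engineer would, in place of code of your own. Each camera call takes 0.05 s, during which the arm holds its last target.

## Working session

There is one attempt and no reset: what is moved stays moved. The work goes in short steps, Python scripts to look and compute and a shell command to move; the robot and the scene stay as the last step left them, time stands still between calls to the robot, and variables do not carry over. Pictures are saved under pics/ and viewed, and the job is handed in when it is done.

```bash
ls; mkdir -p pics
python3 - <<'E'
from bench import robot
import cv2
print(robot.state())
for n in ["scene","top","wrist"]:
    p=robot.camera_params(n); print(n,p)
    cv2.imwrite(f"pics/{n}0.png",robot.get_image(n)[:,:,::-1])
E
```

```text
pics
{'t': 0.0, 'joint_positions': array([-1.38568271e+00,  3.09028200e-01,  1.63517371e+00,  6.90196902e-06,
        1.19970521e+00, -6.97042345e-02]), 'qd': array([-1.50096667e-04, -7.42904210e-04, -6.69001443e-05, -1.36912550e-03,
       -1.49964805e-04,  2.03763427e-04]), 'joint_torque': array([ 1.16881296e-03, -4.15251982e+01, -2.76661241e+01, -1.15504999e-04,
        1.01617374e-02,  1.21957510e-05]), 'tool_pos': array([ 157.36538361, -604.01984133,  230.03875216]), 'tcp_rot': array([ 0.55886905,  0.43296137,  0.56008807, -0.43186941]), 'force': array([-0.32192397, -0.06388105, -1.24106255]), 'moment': array([-0.01397866,  0.00963713,  0.02392039]), 'grip_width': 85.15581500862179}
scene {'fx': 515.9603015510139, 'fy': 515.9603015510139, 'cx': 317.75176098197556, 'cy': 240.00401347362404, 'cam_to_world': array([[-8.11077939e-02,  7.77898798e-01, -6.23133200e-01,
         1.17089975e+03],
       [ 9.96699304e-01,  6.54768558e-02, -4.79924906e-02,
        -5.54967859e+01],
       [ 3.46750194e-03, -6.24968992e-01, -7.80641874e-01,
         9.08335141e+02],
       [ 0.00000000e+00
[... 293 characters left out ...]
01,  2.60282371e-02,  1.76674558e-02,
        -1.32721017e+02],
       [-1.96825355e-02, -7.93150598e-02, -9.96655266e-01,
         1.24379462e+03],
       [ 0.00000000e+00,  0.00000000e+00,  0.00000000e+00,
         1.00000000e+00]])}
wrist {'fx': 357.1702653235647, 'fy': 357.1702653235647, 'cx': 318.1947775846781, 'cy': 238.7877479298278, 'cam_to_world': array([[ 2.52597523e-01, -9.16214473e-01, -3.11039436e-01,
         2.37721680e+02],
       [-9.67571004e-01, -2.39495171e-01, -8.03020266e-02,
        -5.83419386e+02],
       [-9.18563931e-04,  3.21236832e-01, -9.46998445e-01,
         3.72514928e+02],
       [ 0.00000000e+00,  0.00000000e+00,  0.00000000e+00,
         1.00000000e+00]])}
```

View pics/scene0.png

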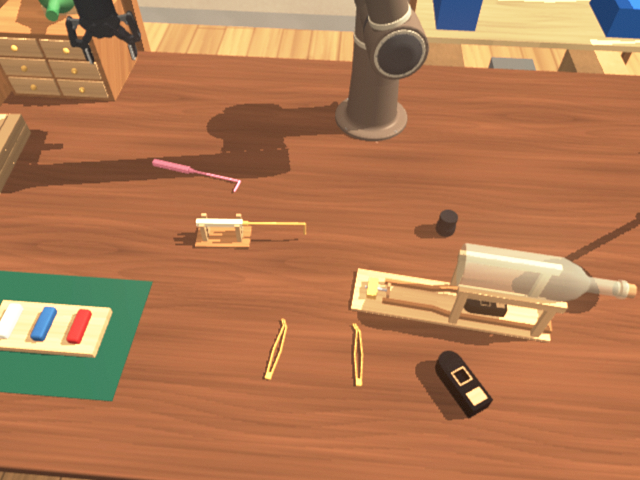

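View pics/top0.png

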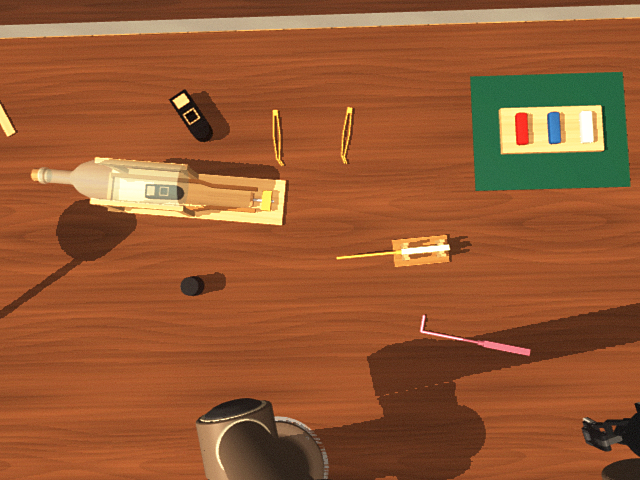

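View pics/wrist0.png

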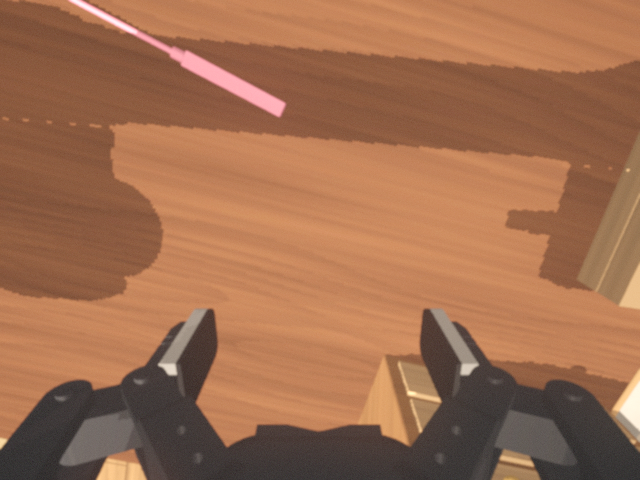

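Run:
```python
import cv2
t=cv2.imread("pics/top0.png"); s=cv2.imread("pics/scene0.png")
cv2.imwrite("pics/t_slip.png",cv2.resize(t[140:240,80:300],None,fx=3.6,fy=3.6,interpolation=cv2.INTER_CUBIC))
cv2.imwrite("pics/t_probe.png",cv2.resize(t[220:280,325:485],None,fx=5,fy=5,interpolation=cv2.INTER_CUBIC))
cv2.imwrite("pics/s_slip.png",cv2.resize(s[230:350,340:580],None,fx=3.3,fy=3.3,interpolation=cv2.INTER_CUBIC))
cv2.imwrite("pics/s_probe.png",cv2.resize(s[200:260,180:320],None,fx=5.5,fy=5.5,interpolation=cv2.INTER_CUBIC))
```

```text
(no output)
```

View pics/t_slip.png

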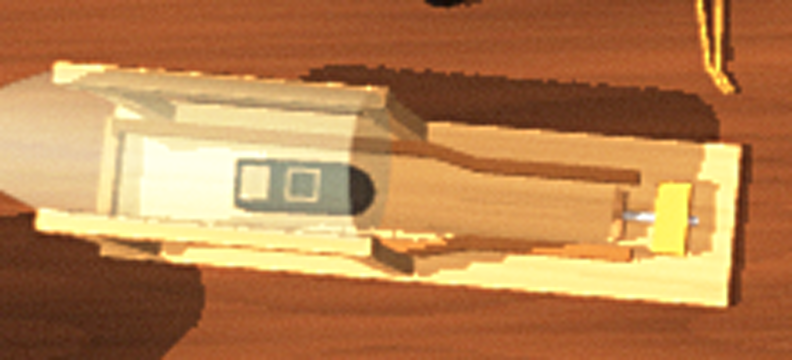

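View pics/t_probe.png

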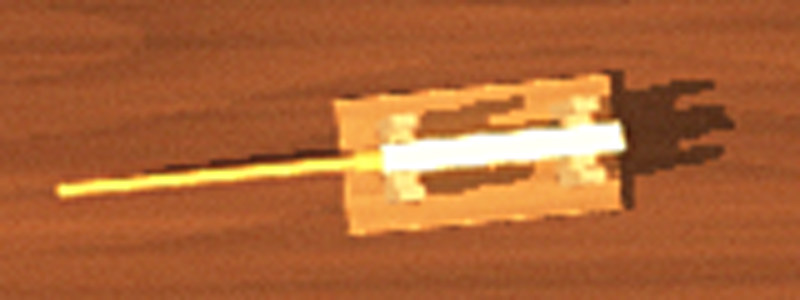

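View pics/s_slip.png

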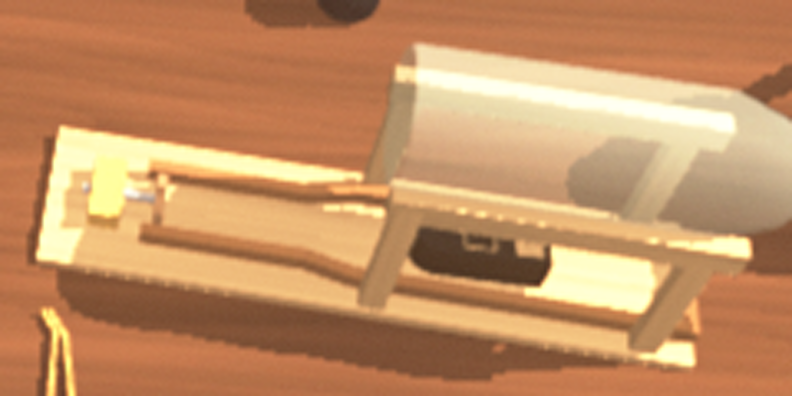

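View pics/s_probe.png

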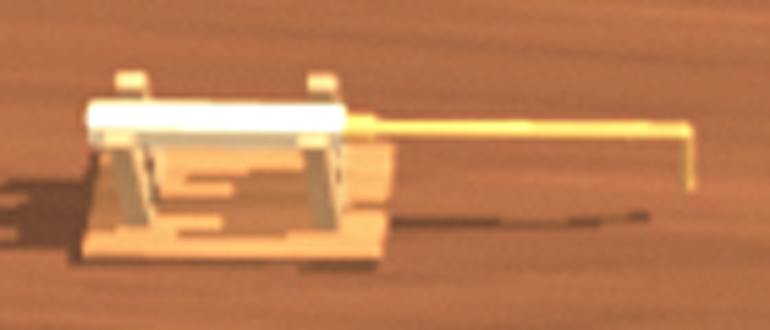

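```bash
cat > h.py <<'E'
from bench import robot
import cv2, numpy as np
def ray(P,u,v):
    d=np.array([(u-P['cx'])/P['fx'],(v-P['cy'])/P['fy'],1.]); M=P['cam_to_world']
    return M[:3,3],M[:3,:3]@d
def onz(P,u,v,z):
    o,d=ray(P,u,v); return o+d*(z-o[2])/d[2]
def proj(P,X):
    M=np.linalg.inv(P['cam_to_world']); c=M[:3,:3]@np.asarray(X)+M[:3,3]
    return P['fx']*c[0]/c[2]+P['cx'],P['fy']*c[1]/c[2]+P['cy']
def tri(P1,p1,P2,p2):
    o1,d1=ray(P1,*p1);o2,d2=ray(P2,*p2)
    A=np.c_[d1,-d2]; s=np.linalg.lstsq(A,o2-o1,rcond=None)[0]
    a=o1+d1*s[0];b=o2+d2*s[1]; return (a+b)/2,np.linalg.norm(a-b)
E
python3 - <<'E'
from h import *
np.set_printoptions(precision=1,suppress=True)
T=robot.camera_params("top");S=robot.camera_params("scene")
ts=lambda x,y:(80+x/3.6,140+y/3.6)
tp=lambda x,y:(325+x/5,220+y/5)
ss=lambda x,y:(340+x/3.3,230+y/3.3)
sp=lambda x,y:(180+x/5.5,200+y/5.5)
for n,p,z in [("sN",(742,145),8),("sR",(727,305),8),("e1",(425,122),8),("e2",(430,275),8),("block",(673,218),24),("buf face",(613,213),24),("hatch",(302,185),34),("bow",(374,188),34),("stern",(236,184),34)]:
    print(n,onz(T,*ts(*p),z))
for n,p,z in [("hR",(383,158),59),("hL",(625,136),59),("bend",(62,190),54.5)]:
    print(n,onz(T,*tp(*p),z))
for n,p,z in [("sN",(38,262),8),("sR",(60,126),8),("blocktop",(110,188),24),("hatch",(480,243),34)]:
    print("S",n,onz(S,*ss(*p),z))
for n,p,z in [("hR",(345,118),56),("hL",(88,118),56),("bend",(690,128),52),("tip",(690,190),16)]:
    print("S",n,onz(S,*sp(*p),z))
print("bend tri",tri(T,tp(62,190),S,sp(690,126)))
a=onz(T,*tp(383,158),59)-onz(T,*tp(625,136),59);print(np.degrees(np.arctan2(a[1],a[0])))
# tool axes
from scipy.spatial.transform import Rotation as R
q=robot.state()['tcp_rot'];print(R.from_quat(np.r_[q[1:],q[0]]).as_matrix())
E
```

```text
sN [623.5 -33.2   8. ]
sR [524.7 -22.1   8. ]
e1 [643.4 162.9   8. ]
e2 [548.1 160.5   8. ]
block [577.1   8.3  24. ]
buf face [581.2  44.8  24. ]
hatch [601.9 231.7  34. ]
bow [598.9 187.9  34. ]
stern [603.7 271.9  34. ]
hR [ 456.6 -276.9   59. ]
hL [ 463.2 -378.3   59. ]
bend [ 446.7 -142.    54.5]
S sN [625.3 -28.4   8. ]
S sR [522.  -18.3   8. ]
S blocktop [578.2  13.5  24. ]
S hatch [605.9 234.4  34. ]
S hR [ 452.7 -274.9   56. ]
S hL [ 461.2 -376.2   56. ]
S bend [ 443.  -138.7   52. ]
S tip [ 445.3 -139.    16. ]
bend tri (array([ 446.5, -140.1,   57.1]), np.float64(3.6941076831564827))
93.7474413960991
[[-0.   1.   0.3]
 [ 0.   0.3 -1. ]
 [-1.   0.  -0. ]]
```

```bash
cat >> h.py <<'E'
from scipy.spatial.transform import Rotation as R
def Rm(s=None):
    q=(s or robot.state())['tcp_rot']; return R.from_quat(np.r_[q[1:],q[0]]).as_matrix()
def show(target=None,yaw=None):
    "shift in tool axes to the world target TCP; turn so tool z is at world yaw deg"
    s=robot.state();M=Rm(s);np.set_printoptions(precision=2,suppress=True)
    zy=np.degrees(np.arctan2(M[1,2],M[0,2]))
    print('t',round(s['t'],2),'tcp',s['tool_pos'],'zyaw',round(zy,2),'tilt',np.degrees(np.arccos(-M[2,0])).round(2),'F',s['force'],'w',round(s['grip_width'],1))
    if target is not None: print('tool shift',M.T@(np.array(target)-s['tool_pos']))
    if yaw is not None: print('turn',(zy-yaw+180)%360-180)
E
python3 - <<'E'
from h import *
show([458.5,-326,230],3.75)
print(robot.state()['joint_positions'])
E
```

```text
t 0.15 tcp [ 157.36 -604.23  230.34] zyaw -75.4 tilt 0.1 F [-0.34 -0.35  0.32] w 85.5
tool shift [   0.72  361.54 -193.36]
turn -79.15374406475912
[-1.39  0.31  1.63 -0.    1.2  -0.07]
```

```bash
python3 -m inch '0 40 -21 -8; 0 80 -43 -16; 0 120 -64 -24; 0 160 -86 -32; 0 200 -107 -40; 0 240 -128 -48; 0 280 -150 -56; 0 320 -171 -64'
python3 - <<'E'
from h import *
show([458.5,-326,170],3.75)
E
```

```text
t: 0.95
tool_pos: [425.0, -357.0, 231.1]
tcp_rot: [0.704, 0.068, 0.704, -0.068]
force: [-0.1, 0.4, 0.2]
grip_width: 85.2
t 0.95 tcp [ 425.   -357.03  231.05] zyaw -11.07 tilt 0.02 F [-0.08  0.45  0.19] w 85.2
tool shift [61.05 36.88 26.93]
turn -14.823841209848808
```

```bash
python3 -m inch '15 18 13 -7; 35 37 27 -15; 55 37 27 -15; 61 37 27 -15; 61 37 27 -15; 61 37 27 -15'
python3 - <<'E'
from h import *
show([458.5,-326,33],3.75)
s=robot.state()
P=robot.camera_params("wrist"); im=robot.get_image("wrist")[:,:,::-1].copy()
cv2.imwrite("pics/w1.png",im)
for X in ([458.5,-326,52],[456.6,-276.9,59],[463.2,-378.3,59],[446.5,-141,52]): print(proj(P,X))
E
```

```text
t: 1.55
tool_pos: [457.9, -328.5, 170.9]
tcp_rot: [0.707, -0.022, 0.707, 0.022]
force: [1.3, -0.9, 0.4]
grip_width: 85.4
t 1.55 tcp [ 457.91 -328.5   170.92] zyaw 3.55 tilt 0.05 F [ 1.29 -0.94  0.39] w 85.4
tool shift [137.92   2.56   0.66]
turn -0.20327223344509093
(np.float64(318.6981069221242), np.float64(228.07021330538458))
(np.float64(320.4212769725148), np.float64(164.11881528475612))
(np.float64(320.48745858279847), np.float64(293.86622729865337))
(np.float64(318.1221483900226), np.float64(-68.73173295534349))
```

View pics/w1.png

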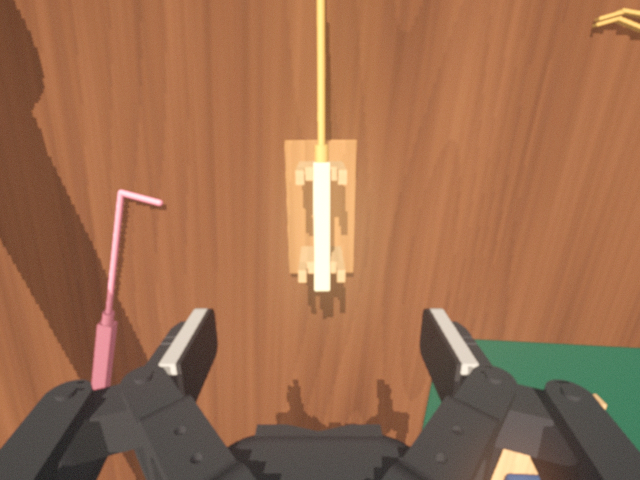

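Run:
```python
from h import *
P=robot.camera_params("wrist"); im=cv2.imread("pics/w1.png")
hsv=cv2.cvtColor(im,cv2.COLOR_BGR2HSV)
m=((hsv[...,2]>235)&(hsv[...,1]<75)).astype(np.uint8); m[:150]=0;m[300:]=0;m[:,:290]=0;m[:,350:]=0
ys,xs=np.nonzero(m);print(len(ys),ys.min(),ys.max(),xs.min(),xs.max())
f=np.polyfit(ys,xs,1);print(f)
np.set_printoptions(precision=1,suppress=True)
a=onz(P,np.polyval(f,ys.min()),ys.min(),59);b=onz(P,np.polyval(f,ys.max()+1),ys.max()+1,59)
print(a,b,(a+b)/2,np.linalg.norm(a-b),np.degrees(np.arctan2(*(a-b)[1::-1])))
c=(a+b)/2; c[2]=33
show(c,np.degrees(np.arctan2(*(a-b)[1::-1]))-90)
```

```text
2145 162 290 311 330
[6.30094415e-03 3.19755297e+02]
[ 457.1 -275.8   59. ] [ 464.3 -376.4   59. ] [ 460.7 -326.1   59. ] 100.7623288794982 94.07187992944085
t 1.6 tcp [ 458.13 -328.78  171.39] zyaw 3.54 tilt 0.11 F [ 0.72 -0.7   0.22] w 85.2
tool shift [138.39   2.7    2.52]
turn -0.5341245652616351
```

```bash
python3 -m inch '30 2.7 2 -0.4; 70 2.7 2 -0.4; 110 2.7 2 -0.4; 130 2.7 2 -0.4; 138 2.7 2 -0.4; 138 2.7 2 -0.4; 138 2.7 2 -0.4'
python3 - <<'E'
from h import *
show([460,-326.1,33],4)
E
```

```text
t: 2.3
tool_pos: [460.9, -326.3, 34.0]
tcp_rot: [0.708, -0.025, 0.706, 0.024]
force: [-0.4, 0.0, -0.5]
grip_width: 85.2
t 2.3 tcp [ 460.91 -326.33   33.99] zyaw 3.97 tilt 0.19 F [-0.39  0.02 -0.47] w 85.2
tool shift [ 0.98  0.29 -0.89]
turn -0.03257420645451248
```

Now close on the handle.

```bash
python3 -m inch '1 0 -0.5 0; 1 0 -0.5 0; 1 0 -0.5 0; 1 0 -0.5 0; 1 0 -0.5 0; 1 0 -0.5 0; 1 0 -0.5 0; 1 0 -0.5 0' 1
python3 - <<'E'
from h import *
show()
for i in range(4): print(robot.state()['force'],robot.state()['tool_pos'])
cv2.imwrite("pics/w2.png",robot.get_image("wrist")[:,:,::-1])
show()
E
```

```text
t: 3.1
tool_pos: [459.4, -325.1, 31.6]
tcp_rot: [0.707, -0.025, 0.707, 0.025]
force: [-0.5, 0.6, 3.5]
grip_width: 11.1
t 3.1 tcp [ 459.44 -325.14   31.63] zyaw 4.0 tilt 0.03 F [-0.46  0.57  3.48] w 11.1
[-0.46  0.57  3.48] [ 459.44 -325.14   31.63]
[-0.46  0.57  3.48] [ 459.44 -325.14   31.63]
[-0.46  0.57  3.48] [ 459.44 -325.14   31.63]
[-0.46  0.57  3.48] [ 459.44 -325.14   31.63]
t 3.15 tcp [ 459.45 -325.14   31.65] zyaw 4.0 tilt 0.03 F [-0.55  1.33  4.29] w 10.8
```

View pics/w2.png

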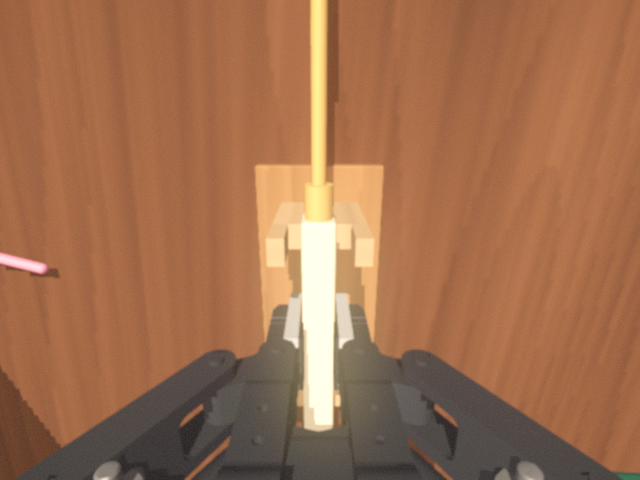

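```bash
python3 -m inch '-5 0 0 0; -15 0 0 0; -30 0 0 0; -45 0 0 0; -60 0 0 0; -60 0 0 0'
python3 - <<'E'
from h import *
show([572.3,-50.3,91.6],-6.1)
print(robot.state()['moment'])
E
```

```text
t: 3.75
tool_pos: [461.3, -326.8, 94.9]
tcp_rot: [0.708, -0.026, 0.705, 0.023]
force: [0.7, -0.1, 0.3]
grip_width: 10.9
t 3.75 tcp [ 461.33 -326.75   94.91] zyaw 4.0 tilt 0.39 F [ 0.67 -0.07  0.33] w 10.9
tool shift [  2.68 268.04 129.98]
turn 10.104124001626644
[-0.01 -0.09  0.03]
```

```bash
python3 -m inch '0 0 0 0; 0 0 0 0'
python3 - <<'E'
from h import *
show([572.3,-50.3,91.6],-6.1)
E
```

```text
t: 3.95
tool_pos: [458.7, -324.6, 90.9]
tcp_rot: [0.706, -0.024, 0.707, 0.025]
force: [0.1, 0.3, -0.2]
grip_width: 11.1
t 3.95 tcp [ 458.71 -324.61   90.9 ] zyaw 4.0 tilt 0.06 F [ 0.13  0.3  -0.23] w 11.1
tool shift [ -0.61 265.72 132.44]
turn 10.098235875934506
```

```bash
python3 -m inch '0 25 12 1; 0 70 35 3; 0 115 57 5; 0 160 80 7; 0 205 102 9; 0 240 120 10; 0 260 130 10; 0 266 132 10'; python3 -m inch '8 0 0 0; 16 0 0 0; 24 0 0 0; 31 0 0 0; 31 0 0 0; 31 0 0 0;31 0 0 0'
python3 - <<'E'
from h import *
show([572.3,-50.3,60],-6.1)
for n in("top","scene"):cv2.imwrite(f"pics/{n}3.png",robot.get_image(n)[:,:,::-1])
t=cv2.imread("pics/top3.png"); s=cv2.imread("pics/scene3.png")
cv2.imwrite("pics/t3.png",cv2.resize(t[140:240,80:300],None,fx=3.6,fy=3.6,interpolation=cv2.INTER_CUBIC))
cv2.imwrite("pics/s3.png",cv2.resize(s[210:330,340:580],None,fx=3.3,fy=3.3,interpolation=cv2.INTER_CUBIC))
show()
E
```

```text
t: 4.75
tool_pos: [572.4, -47.8, 90.3]
tcp_rot: [0.706, 0.036, 0.707, -0.036]
force: [-0.3, -0.4, -0.6]
grip_width: 11.0
t: 5.45
tool_pos: [572.7, -50.8, 60.6]
tcp_rot: [0.706, 0.037, 0.706, -0.037]
force: [-0.0, 0.6, -0.4]
grip_width: 11.0
t 5.45 tcp [572.68 -50.81  60.6 ] zyaw -6.03 tilt 0.04 F [-0.04  0.59 -0.37] w 11.0
tool shift [ 0.6   0.47 -0.43]
turn 0.0741609379736019
t 5.55 tcp [572.78 -50.61  60.81] zyaw -6.01 tilt 0.06 F [-0.69  0.4  -0.23] w 10.8
```

View pics/t3.png

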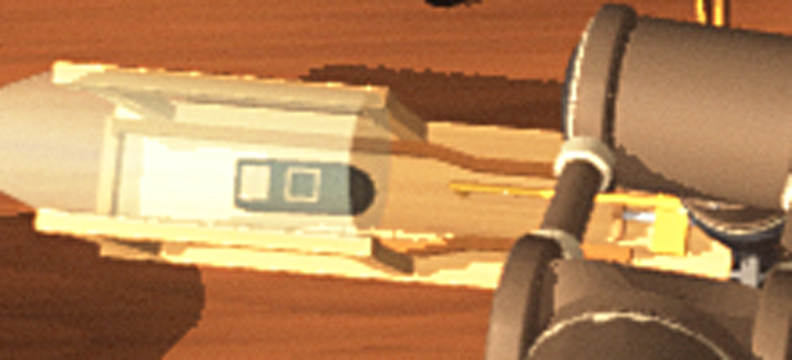

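View pics/s3.png

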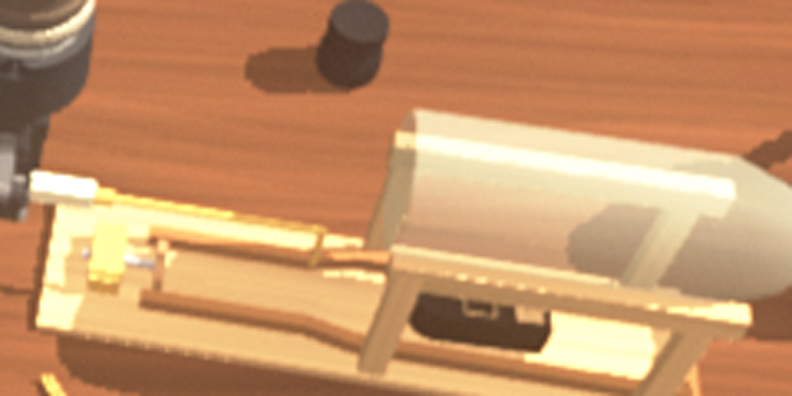

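Run:
```python
from h import *
T=robot.camera_params("top");S=robot.camera_params("scene")
ts=lambda x,y:(80+x/3.6,140+y/3.6); s3=lambda x,y:(340+x/3.3,210+y/3.3)
b=onz(T,*ts(451,187),82); h=onz(T,*ts(302,184.5),34)
show()
print(b,h,h-b)
r=np.array([0.1055,0.9944])
d=(h-b)[:2];print("along,left",d@r,d@[-r[1],r[0]])
s=onz(S,*s3(316,262),45); sh=onz(S,*s3(480,309),34); print(s,sh,sh-s)
d=(sh-s)[:2];print(d@r,d@[-r[1],r[0]])
print(tri(T,ts(451,187),S,s3(322,230)))
```

```text
t 5.55 tcp [572.78 -50.61  60.81] zyaw -6.01 tilt 0.06 F [-0.69  0.4  -0.23] w 10.8
[590.61 130.34  82.  ] [602.25 231.71  34.  ] [ 11.64 101.37 -48.  ]
along,left 102.0333530143838 -0.8780483552800007
[587.7  135.98  45.  ] [605.87 234.43  34.  ] [ 18.18  98.44 -11.  ]
99.8112435249695 -7.6900422619240265
(array([590.55, 131.34,  82.69]), np.float64(2.2615942813338763))
```

```bash
python3 -m inch '0 10 0.7 0; 0 28 0.7 0; 0 46 0.7 0; 0 64 0.7 0; 0 82 0.7 0; 0 95 0.7 0; 0 101 0.7 0; 0 101 0.7 0';python3 -m inch '0 0 0 0; 0 0 0 0; 0 0 0 0'
python3 - <<'E'
from h import *
show()
for n in("top","scene"):cv2.imwrite(f"pics/{n}4.png",robot.get_image(n)[:,:,::-1])
t=cv2.imread("pics/top4.png"); s=cv2.imread("pics/scene4.png")
cv2.imwrite("pics/t4.png",cv2.resize(t[160:225,90:220],None,fx=6,fy=6,interpolation=cv2.INTER_CUBIC))
cv2.imwrite("pics/s4.png",cv2.resize(s[250:340,420:580],None,fx=5,fy=5,interpolation=cv2.INTER_CUBIC))
show()
E
```

```text
t: 6.35
tool_pos: [583.7, 50.9, 60.4]
tcp_rot: [0.706, 0.036, 0.706, -0.037]
force: [0.0, 0.0, -1.2]
grip_width: 10.9
t: 6.65
tool_pos: [583.5, 49.3, 60.2]
tcp_rot: [0.706, 0.037, 0.706, -0.037]
force: [-0.4, -0.2, -1.1]
grip_width: 11.1
t 6.65 tcp [583.53  49.25  60.24] zyaw -6.05 tilt 0.01 F [-0.41 -0.22 -1.1 ] w 11.1
t 6.75 tcp [583.54  49.37  60.26] zyaw -6.05 tilt 0.01 F [-0.15 -0.16 -1.55] w 10.9
```

View pics/t4.png

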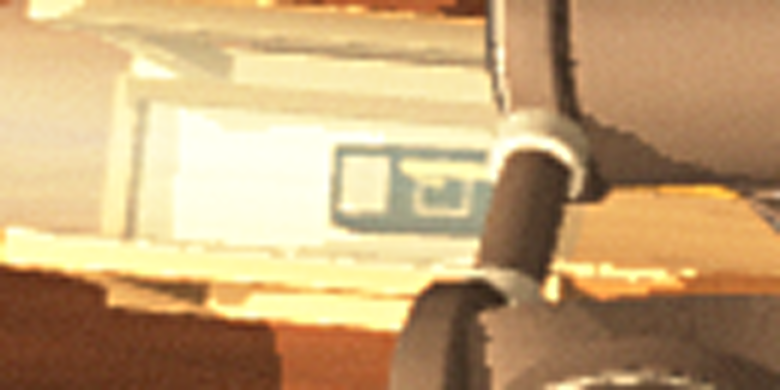

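View pics/s4.png

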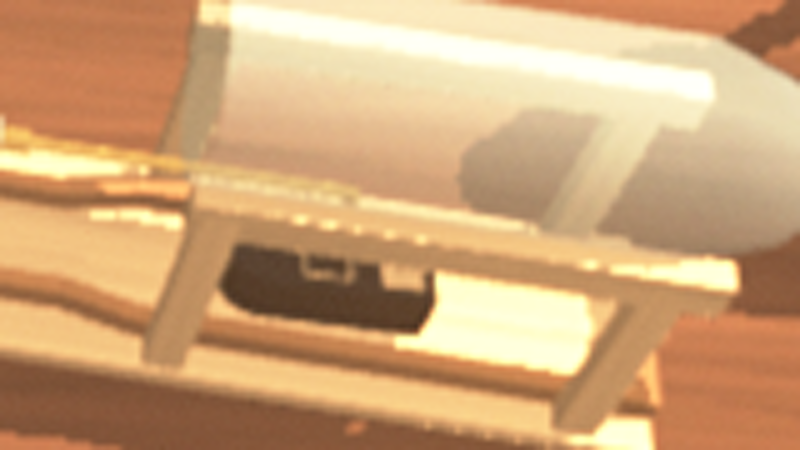

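```bash
python3 - <<'E'
from h import *
T=robot.camera_params("top");S=robot.camera_params("scene")
t4=lambda x,y:(90+x/6,160+y/6); s4=lambda x,y:(420+x/5,250+y/5)
st=robot.state()['tool_pos']; r=np.array([.1055,.9944]); 
dz=st[2]-31.3
b=onz(T,*t4(405,169),52+dz+2);h=onz(T,*t4(443,192),34)
d=(h-b)[:2];print("top: outer end",b,"hatch",h,"along/left",d@r,d@[-r[1],r[0]])
b=onz(S,*s4(357,194),52+dz+1);h=onz(S,*s4(328,264),34)
d=(h-b)[:2];print("scene: outer end",b,"hatch",h,"along/left",d@r,d@[-r[1],r[0]])
k=st[:2]+185*r;print("kin",k)
for z in (16+dz,52+dz):
  u,v=proj(T,[*k,z]);print("T crop",(u-90)*6,(v-160)*6)
  u,v=proj(S,[*k,z]);print("S crop",(u-420)*5,(v-250)*5)
E
python3 - <<'E'
import cv2
t=cv2.imread("pics/top4.png"); cv2.imwrite("pics/t4b.png",cv2.resize(t[178:206,138:185],None,fx=16,fy=16,interpolation=cv2.INTER_NEAREST))
s=cv2.imread("pics/scene4.png"); cv2.imwrite("pics/s4b.png",cv2.resize(s[280:320,460:515],None,fx=14,fy=14,interpolation=cv2.INTER_NEAREST))
E
```

```text
top: outer end [601.19911328 230.38190641  82.96352036] hatch [600.60668499 231.83472328  34.        ] along/left 1.3821799192936752 0.7423828752808144
scene: outer end [602.4360567  233.87068548  81.96352036] hatch [603.89221392 234.94957219  34.        ] along/left 1.2264695251056819 -1.3341801949751133
kin [603.05907848 233.33694253]
T crop 429.6932987703954 180.76294808220928
S crop 330.76926945040384 247.11488151269435
T crop 398.362634011766 164.8616294598728
S crop 355.0984446291443 196.70874462077222
```

View pics/t4b.png

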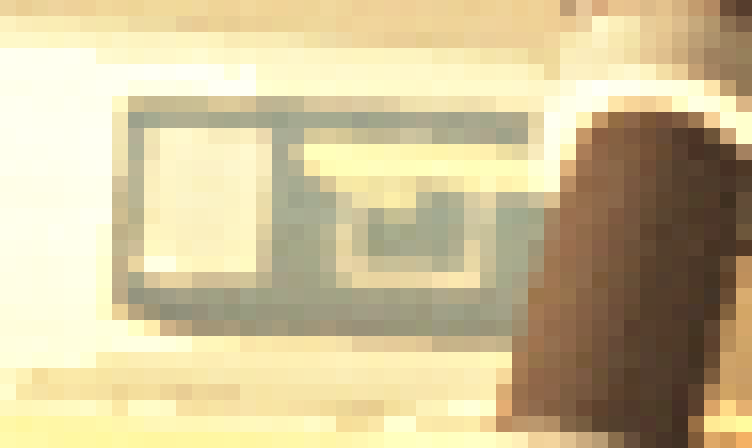

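View pics/s4b.png

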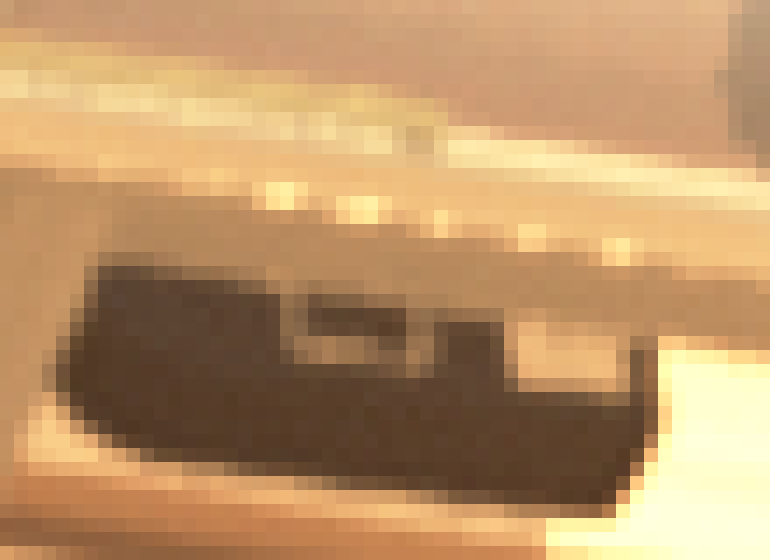

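```bash
python3 -m inch '3 0 0 0; 6 0 0 0; 9 0 0 0; 11 0 0 0; 13 0 0 0; 15 0 0 0; 15 0 0 0'; python3 -m inch '2 0 0 0; 4 0 0 0; 6 0 0 0; 6 0 0 0; 6 0 0 0';python3 - <<'E'
from h import *
show()
cv2.imwrite("pics/top5.png",robot.get_image("top")[:,:,::-1])
t=cv2.imread("pics/top5.png"); cv2.imwrite("pics/t5b.png",cv2.resize(t[178:206,138:185],None,fx=16,fy=16,interpolation=cv2.INTER_NEAREST))
show()
E
```

```text
t: 7.45
tool_pos: [583.3, 50.0, 44.9]
tcp_rot: [0.706, 0.037, 0.706, -0.037]
force: [-0.3, 0.3, -1.2]
grip_width: 11.1
t: 7.95
tool_pos: [583.5, 50.0, 39.2]
tcp_rot: [0.706, 0.037, 0.706, -0.037]
force: [-0.6, -0.1, -1.9]
grip_width: 11.3
t 7.95 tcp [583.5   49.96  39.2 ] zyaw -6.0 tilt 0.01 F [-0.61 -0.09 -1.93] w 11.3
t 8.0 tcp [583.56  49.94  39.26] zyaw -6.0 tilt 0.0 F [-0.74  0.23 -0.54] w 11.1
```

View pics/t5b.png

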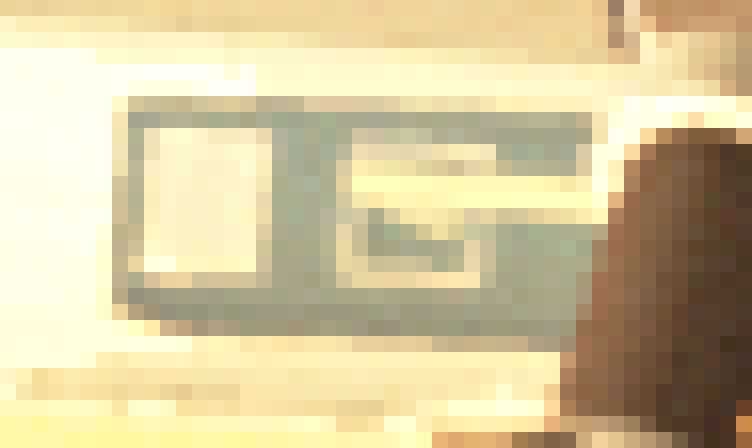

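```bash
python3 -m inch '0 -1 0 0; 0 -3 0 0; 0 -5 0 0; 0 -7 0 0; 0 -10 0 0; 0 -13 0 0; 0 -16 0 0; 0 -20 0 0'; python3 -m inch '0 -4 0 0; 0 -8 0 0; 0 -12 0 0; 0 -16 0 0; 0 -20 0 0; 0 -24 0 0; 0 -28 0 0; 0 -30 0 0';python3 - <<'E'
from h import *
show()
cv2.imwrite("pics/top6.png",robot.get_image("top")[:,:,::-1])
t=cv2.imread("pics/top6.png"); cv2.imwrite("pics/t6b.png",cv2.resize(t[160:230,110:230],None,fx=6,fy=6,interpolation=cv2.INTER_NEAREST))
show()
E
```

```text
t: 8.8
tool_pos: [581.4, 29.8, 39.3]
tcp_rot: [0.706, 0.037, 0.706, -0.037]
force: [0.7, -0.5, -1.0]
grip_width: 10.7
t: 9.6
tool_pos: [578.3, -0.2, 39.3]
tcp_rot: [0.706, 0.037, 0.706, -0.037]
force: [0.1, 0.3, 0.0]
grip_width: 11.2
t 9.6 tcp [578.27  -0.19  39.25] zyaw -6.01 tilt 0.01 F [0.13 0.26 0.01] w 11.2
t 9.65 tcp [578.26  -0.38  39.26] zyaw -6.02 tilt 0.01 F [ 0.73  0.2  -1.63] w 11.1
```

View pics/t6b.png

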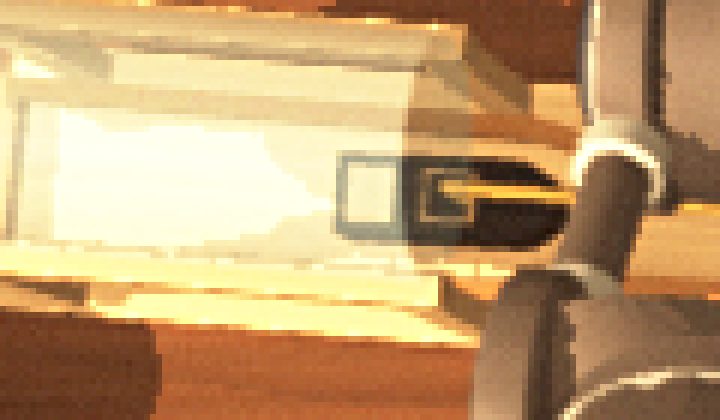

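```bash
python3 -m inch '0 -4 0 0; 0 -8 0 0; 0 -12 0 0; 0 -16 0 0; 0 -20 0 0; 0 -24 0 0; 0 -28 0 0; 0 -32 0 0'; python3 -m inch '0 -4 0 0; 0 -8 0 0; 0 -12 0 0; 0 -16 0 0; 0 -20 0 0; 0 -24 0 0; 0 -28 0 0; 0 -30 0 0';python3 - <<'E'
from h import *
show()
cv2.imwrite("pics/top7.png",robot.get_image("top")[:,:,::-1])
cv2.imwrite("pics/scene7.png",robot.get_image("scene")[:,:,::-1])
t=cv2.imread("pics/top7.png"); cv2.imwrite("pics/t7b.png",cv2.resize(t[160:230,170:290],None,fx=6,fy=6,interpolation=cv2.INTER_NEAREST))
t=cv2.imread("pics/scene7.png"); cv2.imwrite("pics/s7b.png",cv2.resize(t[250:350,340:480],None,fx=5,fy=5,interpolation=cv2.INTER_CUBIC))
show()
E
```

```text
t: 10.45
tool_pos: [575.0, -32.0, 39.3]
tcp_rot: [0.706, 0.037, 0.706, -0.037]
force: [0.5, 0.1, -0.8]
grip_width: 11.0
t: 11.25
tool_pos: [571.8, -61.9, 39.3]
tcp_rot: [0.706, 0.037, 0.706, -0.037]
force: [0.2, 0.3, -0.5]
grip_width: 11.0
t 11.25 tcp [571.84 -61.87  39.29] zyaw -6.02 tilt 0.0 F [ 0.22  0.35 -0.53] w 11.0
t 11.35 tcp [571.85 -61.82  39.29] zyaw -6.02 tilt 0.01 F [-0.63  1.04  0.62] w 10.9
```

View pics/t7b.png

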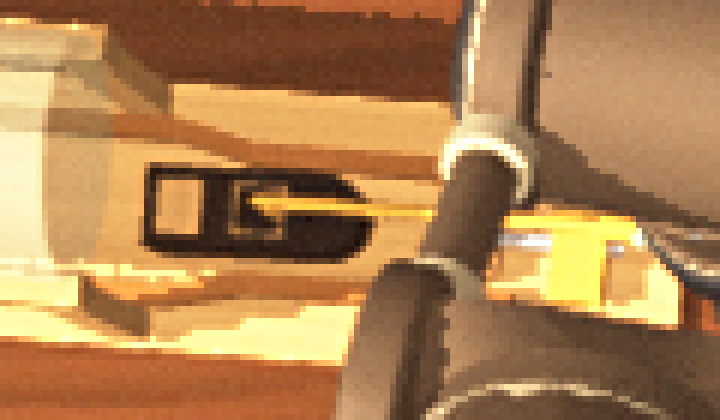

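View pics/s7b.png

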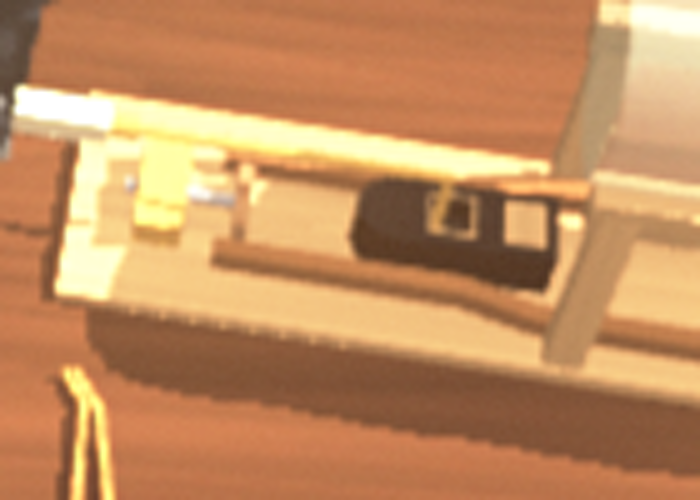

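```bash
python3 -m inch '0 -4 0 0; 0 -8 0 0; 0 -12 0 0; 0 -16 0 0; 0 -20 0 0; 0 -24 0 0; 0 -28 0 0; 0 -30 0 0'; for i in 1; do python3 -m inch '0 -1 0 0; 0 -2 0 0; 0 -3 0 0; 0 -3 0 0';done;python3 - <<'E'
from h import *
show()
cv2.imwrite("pics/scene8.png",robot.get_image("scene")[:,:,::-1])
t=cv2.imread("pics/scene8.png"); cv2.imwrite("pics/s8b.png",cv2.resize(t[250:350,340:480],None,fx=5,fy=5,interpolation=cv2.INTER_CUBIC))
show()
E
```

```text
t: 12.15
tool_pos: [568.7, -91.8, 39.3]
tcp_rot: [0.706, 0.037, 0.706, -0.037]
force: [0.8, -0.2, -2.0]
grip_width: 10.9
t: 12.55
tool_pos: [568.4, -94.3, 39.3]
tcp_rot: [0.706, 0.037, 0.706, -0.037]
force: [1.1, -0.1, -1.3]
grip_width: 11.0
t 12.55 tcp [568.42 -94.33  39.28] zyaw -5.99 tilt 0.01 F [ 1.07 -0.1  -1.33] w 11.0
t 12.6 tcp [568.42 -94.3   39.27] zyaw -5.99 tilt 0.01 F [ 0.74 -0.31 -0.68] w 11.0
```

View pics/s8b.png

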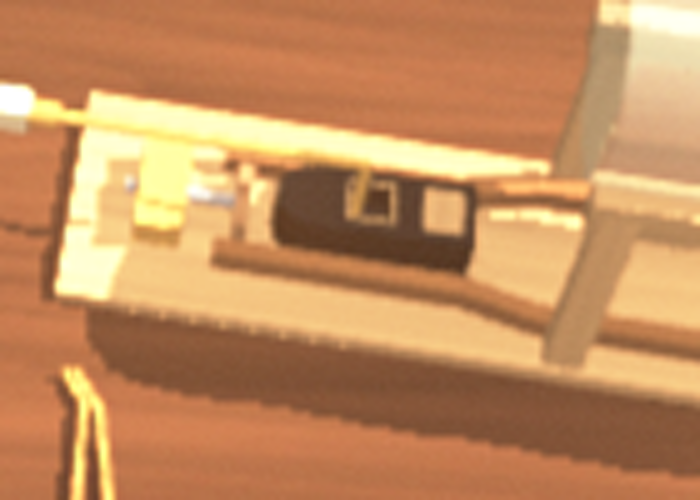

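```bash
python3 -m inch '0 -1 0 0; 0 -2 0 0; 0 -3 0 0; 0 -4 0 0; 0 -5 0 0; 0 -5 0 0'; python3 -m inch '0 -1 0 0; 0 -2 0 0; 0 -2 0 0'|egrep 'pos|force'; python3 -m inch '0 -0.5 0 0; 0 -1 0 0; 0 -1 0 0'|egrep 'pos|force'
```

```text
t: 13.2
tool_pos: [567.9, -99.4, 39.3]
tcp_rot: [0.706, 0.037, 0.706, -0.037]
force: [0.8, 0.1, -0.7]
grip_width: 11.2
tool_pos: [567.7, -101.4, 39.3]
force: [-0.0, -0.3, -0.2]
tool_pos: [567.5, -102.3, 39.3]
force: [0.1, 0.6, -1.1]
```

```bash
python3 -m inch '0 -0.5 0 0; 0 -1 0 0; 0 -1 0 0'|egrep 'pos|force'
```

```text
tool_pos: [567.4, -103.3, 39.3]
force: [-0.9, 0.3, -1.7]
```

```bash
python3 -m inch '0 -0.5 0 0; 0 -1 0 0; 0 -1 0 0'|egrep 'pos|force'
```

```text
tool_pos: [567.3, -104.0, 39.2]
force: [0.5, 2.1, -1.4]
```

```bash
for i in 1; do python3 -m inch '0 -0.2 0 0; 0 -0.4 0 0; 0 -0.4 0 0;0 -0.4 0 0'|egrep 'pos|force';python3 -m inch '0 0 0 0'|egrep 'pos|force';done
```

```text
tool_pos: [567.3, -104.4, 39.2]
force: [0.3, 2.2, -0.3]
tool_pos: [567.3, -104.4, 39.3]
force: [0.8, 2.8, -1.3]
```

```bash
for i in 1; do python3 -m inch '0 -0.2 0 0; 0 -0.4 0 0; 0 -0.4 0 0;0 -0.4 0 0'|egrep 'pos|force';python3 -m inch '0 0 0 0'|egrep 'pos|force';done
```

```text
tool_pos: [567.2, -104.8, 39.3]
force: [0.2, 3.6, -0.5]
tool_pos: [567.3, -104.9, 39.3]
force: [0.2, 2.4, -0.9]
```

```bash
python3 -m inch '0 -0.2 0 0; 0 -0.4 0 0; 0 -0.6 0 0;0 -0.8 0 0;0 -0.8 0 0'|egrep 'pos|force';python3 -m inch '0 0 0 0'|egrep 'pos|force'
```

```text
tool_pos: [567.2, -105.6, 39.3]
force: [0.0, 4.2, -0.4]
tool_pos: [567.2, -105.6, 39.3]
force: [0.5, 4.3, -0.1]
```

```bash
python3 -m inch '0 -0.2 0 0; 0 -0.4 0 0; 0 -0.4 0 0;0 -0.4 0 0'|egrep 'pos|force';python3 -m inch '0 0 0 0'|egrep 'pos|force';python3 -m inch '0 0 0 0'|egrep 'pos|force'
```

```text
tool_pos: [567.2, -106.0, 39.3]
force: [0.3, 5.3, -0.9]
tool_pos: [567.2, -106.0, 39.3]
force: [1.4, 5.9, -1.2]
tool_pos: [567.1, -106.0, 39.3]
force: [0.2, 4.7, -0.0]
```

```bash
python3 -m inch '0 -0.2 0 0; 0 -0.4 0 0; 0 -0.6 0 0;0 -0.6 0 0'|egrep 'pos|force';python3 -m inch '0 0 0 0'|egrep 'pos|force';python3 -m inch '0 0 0 0'|egrep 'pos|force'
```

```text
tool_pos: [567.1, -106.4, 39.3]
force: [0.2, 5.4, -0.9]
tool_pos: [567.1, -106.4, 39.3]
force: [-0.1, 6.8, 0.2]
tool_pos: [567.1, -106.4, 39.3]
force: [0.4, 5.9, -0.8]
```

```bash
python3 -m inch '0 -0.2 0 0; 0 -0.4 0 0;0 -0.4 0 0'|egrep 'pos|force';for i in 1 2 3 4 5 6; do python3 -m inch '0 0 0 0; 0 0 0 0'|egrep 'pos|force';done
```

```text
tool_pos: [567.0, -106.6, 39.3]
force: [0.7, 6.1, -0.8]
tool_pos: [567.1, -106.6, 39.3]
force: [0.2, 5.9, -0.2]
tool_pos: [567.1, -106.6, 39.3]
force: [1.0, 6.9, -0.8]
tool_pos: [567.0, -106.6, 39.3]
force: [0.3, 5.9, -0.5]
tool_pos: [567.0, -106.6, 39.3]
force: [0.9, 6.4, -0.6]
tool_pos: [567.1, -106.6, 39.3]
force: [0.5, 5.6, -0.6]
tool_pos: [567.1, -106.6, 39.3]
force: [1.0, 6.3, 0.4]
```

```bash
python3 -m inch '0 -0.2 0 0; 0 -0.4 0 0;0 -0.6 0 0;0 -0.6 0 0'|egrep 'pos|force';for i in 1 2 3 4 ; do python3 -m inch '0 0 0 0'|egrep 'pos|force';done
```

```text
tool_pos: [567.0, -107.0, 39.3]
force: [0.7, 8.3, 1.0]
tool_pos: [567.0, -107.0, 39.3]
force: [1.1, 5.9, 0.4]
tool_pos: [567.0, -107.0, 39.3]
force: [1.1, 7.2, -0.1]
tool_pos: [567.0, -107.0, 39.3]
force: [-0.4, 7.6, -0.3]
tool_pos: [567.0, -107.0, 39.3]
force: [0.8, 6.5, -0.3]
```

```bash
python3 -m inch '0 -0.2 0 0; 0 -0.4 0 0;0 -0.4 0 0;0 -0.4 0 0'|egrep 'pos|force';for i in 1 2 3 4 ; do python3 -m inch '0 0 0 0'|egrep 'pos|force';done
```

```text
tool_pos: [567.0, -107.2, 39.3]
force: [0.4, 7.2, 0.4]
tool_pos: [567.0, -107.2, 39.3]
force: [0.9, 6.7, -0.3]
tool_pos: [567.0, -107.2, 39.3]
force: [0.3, 6.8, -0.0]
tool_pos: [567.0, -107.2, 39.3]
force: [1.4, 6.0, -0.0]
tool_pos: [567.0, -107.2, 39.3]
force: [1.0, 7.6, -0.1]
```

```bash
python3 -m inch '0 -0.2 0 0; 0 -0.4 0 0;0 -0.6 0 0;0 -0.6 0 0'|egrep 'pos|force';for i in 1 2 3 4 ; do python3 -m inch '0 0 0 0'|egrep 'pos|force';done
```

```text
tool_pos: [566.9, -107.6, 39.3]
force: [0.2, 7.8, 0.2]
tool_pos: [566.9, -107.6, 39.3]
force: [1.0, 8.3, 0.5]
tool_pos: [566.9, -107.6, 39.3]
force: [1.1, 7.3, 0.0]
tool_pos: [566.9, -107.6, 39.3]
force: [0.7, 6.8, 0.6]
tool_pos: [566.9, -107.6, 39.3]
force: [0.3, 7.4, 0.9]
```

```bash
python3 -m inch '0 -0.2 0 0; 0 -0.3 0 0;0 -0.3 0 0'|egrep 'pos|force';for i in 1 2 3 4 5 6 ; do python3 -m inch '0 0 0 0;0 0 0 0'|egrep 'pos|force';done
```

```text
tool_pos: [566.9, -107.8, 39.3]
force: [1.3, 8.1, 0.0]
tool_pos: [566.9, -107.8, 39.3]
force: [0.7, 6.2, 0.9]
tool_pos: [566.9, -107.8, 39.4]
force: [0.4, 7.1, 0.4]
tool_pos: [566.9, -107.8, 39.3]
force: [1.4, 7.6, 0.7]
tool_pos: [566.9, -107.8, 39.3]
force: [1.2, 7.7, -0.3]
tool_pos: [566.9, -107.8, 39.3]
force: [1.6, 7.5, 0.3]
tool_pos: [566.9, -107.8, 39.4]
force: [0.7, 8.3, 0.4]
```

```bash
python3 -m inch '0 -0.2 0 0; 0 -0.4 0 0;0 -0.4 0 0'|egrep 'pos|force';for i in 1 2 3 4 5 6 ; do python3 -m inch '0 0 0 0;0 0 0 0'|egrep 'force';done;python3 - <<'E'
from h import *
show()
cv2.imwrite("pics/scene9.png",robot.get_image("scene")[:,:,::-1])
cv2.imwrite("pics/w9.png",robot.get_image("wrist")[:,:,::-1])
t=cv2.imread("pics/scene9.png"); cv2.imwrite("pics/s9b.png",cv2.resize(t[230:350,300:460],None,fx=5,fy=5,interpolation=cv2.INTER_CUBIC))
show()
E
```

```text
tool_pos: [566.8, -108.1, 39.4]
force: [1.4, 8.2, 0.5]
force: [0.6, 8.5, 0.4]
force: [1.0, 8.9, 0.4]
force: [0.3, 8.0, 0.2]
force: [0.9, 8.7, 1.4]
force: [1.5, 7.8, 1.1]
force: [1.2, 8.1, -0.3]
t 24.1 tcp [ 566.85 -108.06   39.37] zyaw -6.07 tilt 0.14 F [ 1.19  8.12 -0.31] w 10.8
t 24.2 tcp [ 566.85 -108.04   39.36] zyaw -6.06 tilt 0.14 F [0.34 8.33 0.24] w 10.8
```

View pics/s9b.png

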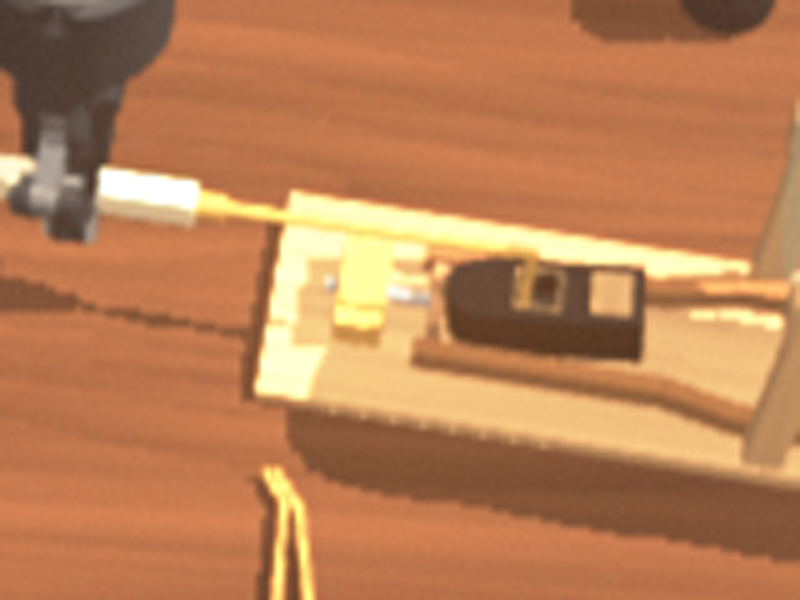

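View pics/w9.png

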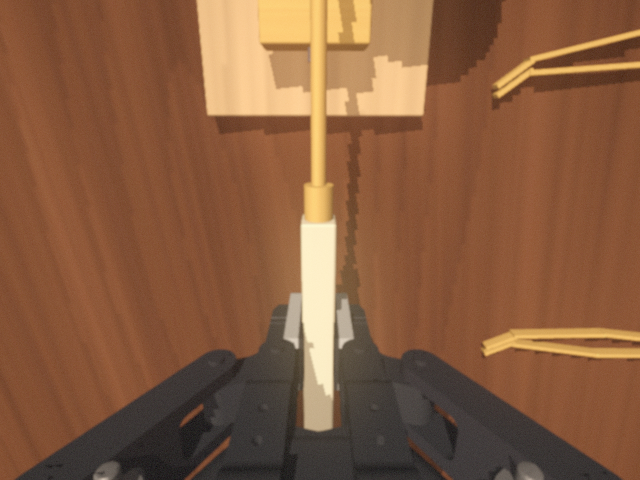

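```bash
python3 -m inch '0 0.5 0 0; 0 1 0 0; 0 1.5 0 0;0 2 0 0;0 2.5 0 0; 0 3 0 0; 0 3.5 0 0;0 4 0 0'|egrep 'pos|force';python3 -m inch '0 0.5 0 0; 0 1 0 0;0 1.5 0 0;0 2 0 0; 0 2 0 0'|egrep 'pos|force';python3 -m inch '0 1 0 0; 0 2 0 0;0 2 0 0; 0 2 0 0'|egrep 'pos|force'
python3 - <<'E'
from h import *
cv2.imwrite("pics/scene10.png",robot.get_image("scene")[:,:,::-1])
cv2.imwrite("pics/top10.png",robot.get_image("top")[:,:,::-1])
t=cv2.imread("pics/scene10.png"); a=cv2.resize(t[265:325,380:450],None,fx=8,fy=8,interpolation=cv2.INTER_CUBIC)
cv2.imwrite("pics/s10b.png",a)
show()
E
```

```text
tool_pos: [567.3, -105.6, 39.3]
force: [0.4, 4.0, -0.9]
tool_pos: [567.4, -104.1, 39.3]
force: [0.0, 0.7, -1.0]
tool_pos: [567.7, -101.7, 39.3]
force: [-0.3, 1.1, -1.5]
t 26.0 tcp [ 567.72 -101.65   39.34] zyaw -6.0 tilt 0.02 F [ 0.71  0.66 -0.31] w 11.3
```

View pics/s10b.png

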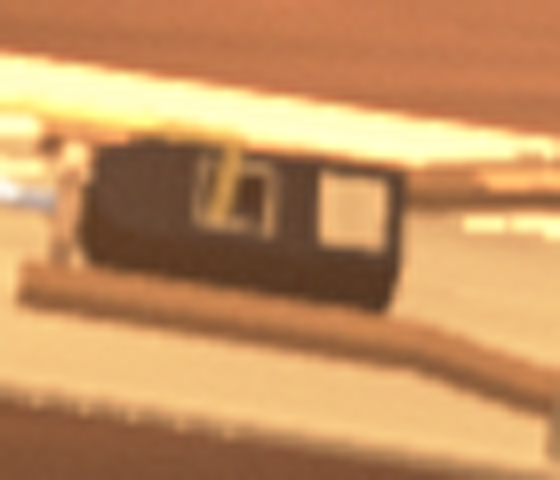

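```bash
python3 -m inch '0 1 0 0; 0 2 0 0;-2 2 0 0; -5 2 0 0; -9 2 0 0; -14 2 0 0; -20 2 0 0; -26 2 0 0'|egrep 'pos|force'; python3 -m inch '-8 0 0 0; -16 0 0 0;-24 0 0 0; -32 0 0 0; -34 0 0 0; -34 0 0 0;-34 0 0 0'|egrep 'pos|force'
python3 - <<'E'
from h import *
cv2.imwrite("pics/scene11.png",robot.get_image("scene")[:,:,::-1])
t=cv2.imread("pics/scene11.png"); a=cv2.resize(t[220:340,300:460],None,fx=5,fy=5,interpolation=cv2.INTER_CUBIC)
cv2.imwrite("pics/s11b.png",a)
show([458.7,-324.6,91],4.0)
E
```

```text
tool_pos: [568.0, -99.6, 66.0]
force: [0.2, -1.5, -0.7]
tool_pos: [567.6, -99.5, 99.1]
force: [1.5, 0.3, 0.0]
t 27.55 tcp [567.41 -99.42  98.83] zyaw -6.0 tilt 0.06 F [-0.89 -0.15 -1.3 ] w 11.1
tool shift [   7.88 -235.32  -84.56]
turn -10.001953823352437
```

View pics/s11b.png

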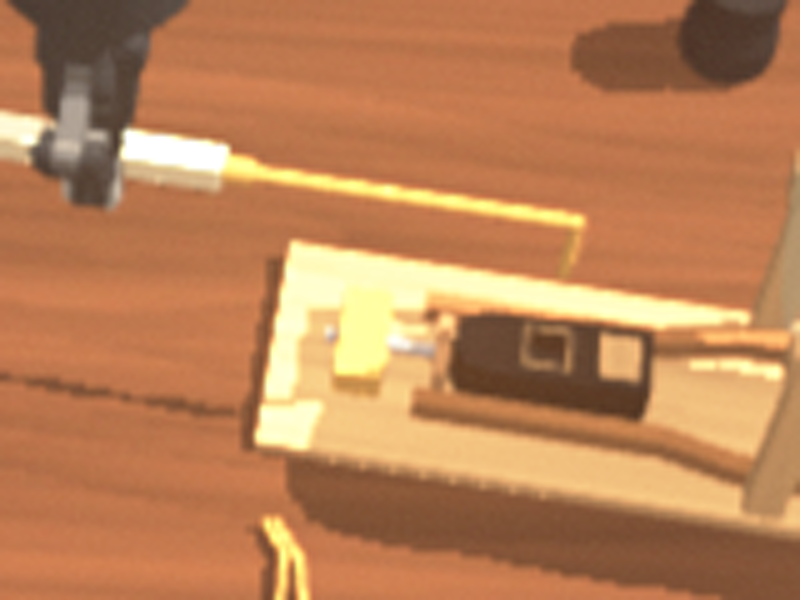

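```bash
python3 -m inch '0 -20 -7 -1; 0 -60 -22 -3; 0 -100 -36 -5; 0 -140 -50 -7; 0 -180 -65 -9; 0 -215 -77 -10; 0 -230 -83 -10; 0 -235.3 -84.6 -10'|egrep 'pos|force'; python3 -m inch '8 0 0 0; 8 0 0 0;8 0 0 0;8 0 0 0'|egrep 'pos|force'
python3 - <<'E'
from h import *
show([459.1,-324.9,31.5],4.0)
s=robot.state(); cv2.imwrite("pics/w12.png",robot.get_image("wrist")[:,:,::-1])
E
```

```text
tool_pos: [458.1, -325.9, 98.9]
force: [-0.2, 0.1, -1.3]
tool_pos: [459.6, -323.5, 91.1]
force: [-0.8, 0.4, -0.7]
t 28.75 tcp [ 459.62 -323.49   91.06] zyaw 4.1 tilt 0.03 F [-0.79  0.44 -0.67] w 11.1
tool shift [59.55 -1.4  -0.6 ]
turn 0.09582127017242215
```

View pics/w12.png

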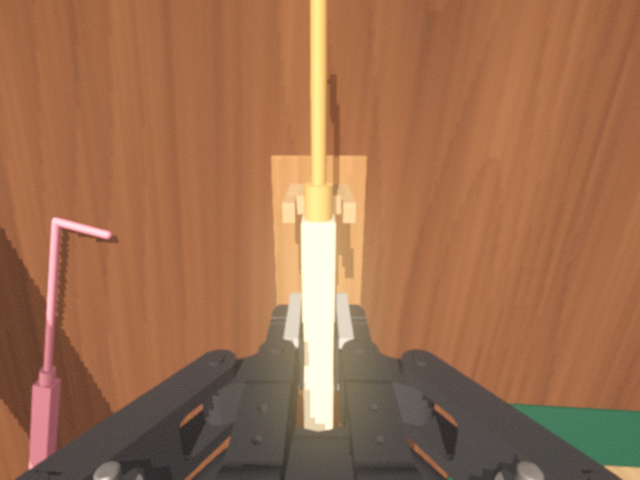

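Aligned over the rest; lower the probe.

```bash
python3 -m inch '10 -1 -0.5 0; 22 -1.4 -0.6 0; 34 -1.4 -0.6 0; 44 -1.4 -0.6 0; 51 -1.4 -0.6 0; 55 -1.4 -0.6 0; 57 -1.4 -0.6 0; 57 -1.4 -0.6 0'|egrep 'pos|force'; python3 -m inch '1 0 0 0; 1 0 0 0; 1 0 0 0'|egrep 'pos|force';python3 - <<'E'
from h import *
show([459.1,-324.9,31.5],4.0)
E
```

```text
tool_pos: [458.6, -326.2, 34.1]
force: [0.0, -0.3, -1.1]
tool_pos: [458.9, -326.3, 33.7]
force: [-0.0, -0.6, -1.6]
t 29.9 tcp [ 458.88 -326.33   33.69] zyaw 4.0 tilt 0.05 F [-0.   -0.6  -1.56] w 11.0
tool shift [2.19 1.41 0.31]
turn 0.0001399755882118825
```

```bash
python3 -m inch '0.5 0.5 0 0; 1 0.5 0 0; 1 0.5 0 0; 1 0.5 0 0'|egrep 'pos|force'; python3 -m inch '0.5 0 0 0; 1 0 0 0;1 0 0 0; 1 0 0 0'|egrep 'pos|force'
```

```text
tool_pos: [458.6, -325.6, 32.3]
force: [0.8, -0.3, -0.6]
tool_pos: [458.6, -325.7, 31.6]
force: [-0.7, 0.8, 4.7]
```

```bash
python3 -m inch '-0.5 0 0 0; -0.5 0 0 0; -0.5 0 0 0; -0.5 0 0 0; -0.5 0 0 0; -0.5 0 0 0; -0.5 0 0 0; -0.5 0 0 0' -1; python3 -m inch '-10 0 0 0; -30 0 0 0; -60 0 0 0; -95 0 0 0; -130 0 0 0; -140 0 0 0; -140 0 0 0'|egrep 'pos|force|width'
python3 - <<'E'
from h import *
for n in("wrist","scene","top"):cv2.imwrite(f"pics/{n}13.png",robot.get_image(n)[:,:,::-1])
P=robot.camera_params("wrist"); im=cv2.imread("pics/wrist13.png")
hsv=cv2.cvtColor(im,cv2.COLOR_BGR2HSV)
m=((hsv[...,2]>235)&(hsv[...,1]<75)).astype(np.uint8); m[:150]=0;m[300:]=0;m[:,:290]=0;m[:,350:]=0
ys,xs=np.nonzero(m);f=np.polyfit(ys,xs,1)
a=onz(P,np.polyval(f,ys.min()),ys.min(),59);b=onz(P,np.polyval(f,ys.max()+1),ys.max()+1,59)
print((a+b)/2,np.linalg.norm(a-b),np.degrees(np.arctan2(*(a-b)[1::-1])));show()
t=cv2.imread("pics/scene13.png")
cv2.imwrite("pics/s13a.png",cv2.resize(t[200:260,180:320],None,fx=5.5,fy=5.5,interpolation=cv2.INTER_CUBIC))
cv2.imwrite("pics/s13b.png",cv2.resize(t[230:390,260:580],None,fx=2.5,fy=2.5,interpolation=cv2.INTER_CUBIC))
E
```

```text
t: 31.5
tool_pos: [458.6, -325.6, 31.8]
tcp_rot: [0.707, -0.025, 0.707, 0.025]
force: [-0.4, 1.1, -0.2]
grip_width: 85.3
tool_pos: [460.0, -326.8, 174.6]
force: [-0.7, 0.2, -0.6]
grip_width: 85.4
[ 455.33143604 -322.14081921   59.        ] 98.74494857916805 93.79153141756322
t 32.35 tcp [ 457.42 -324.69  170.04] zyaw 4.0 tilt 0.19 F [-0.23  0.18 -0.19] w 85.4
```

View pics/wrist13.png

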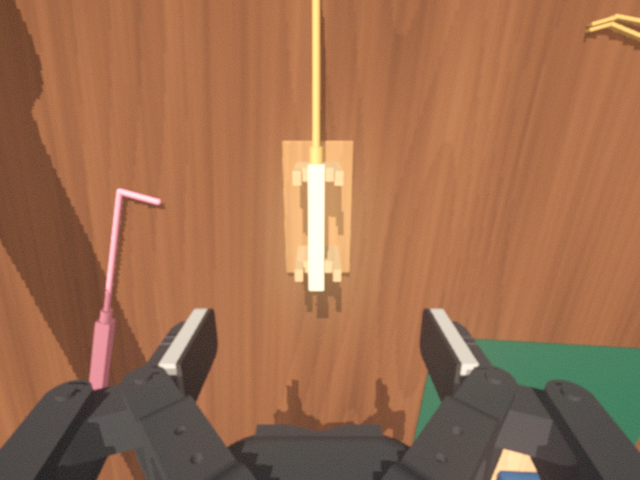

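View pics/s13a.png

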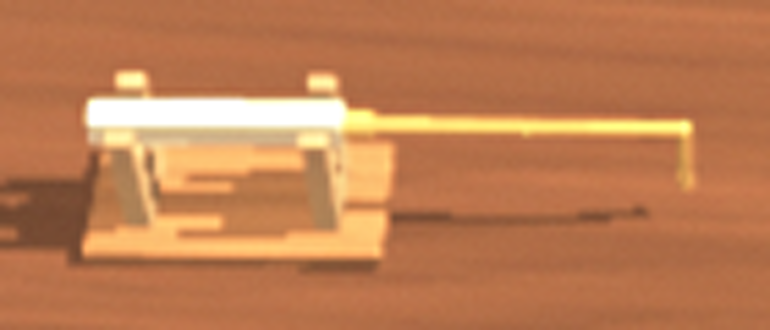

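View pics/s13b.png

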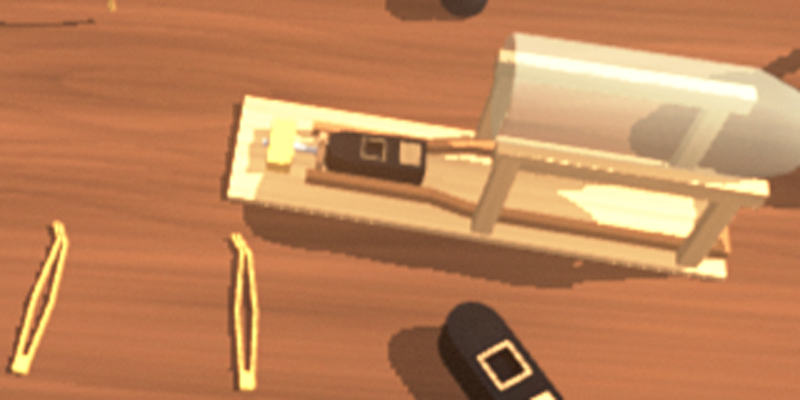

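View pics/top13.png

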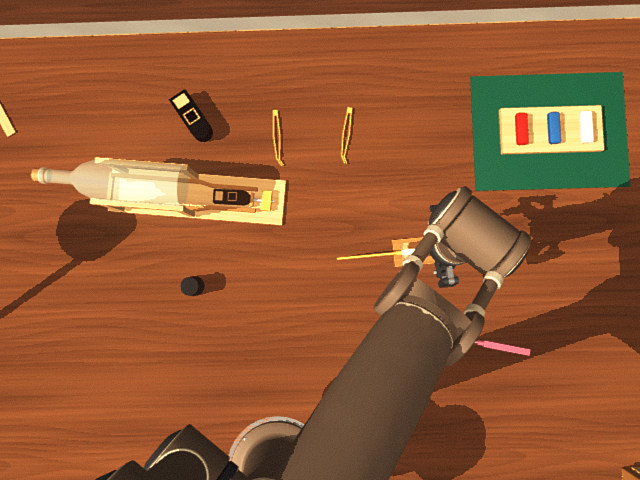

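```bash
python3 -m inch '0 0 0 0; 0 0 0 0; 0 0 0 0; 0 0 0 0'|egrep 'force|t:'
python3 - <<'E'
from h import *
T=robot.camera_params("top"); t=cv2.imread("pics/top13.png")
h=onz(T,232,197,34);b=onz(T,80+673/3.6,140+218/3.6,24);print(h,b,h-b)
print(robot.hand_in())
E
```

```text
t: 32.75
tcp_rot: [0.706, -0.024, 0.707, 0.025]
force: [0.3, -0.3, 0.5]
[585.54929035  83.04044644  34.        ] [577.09969623   8.3155612   24.        ] [ 8.44959412 74.72488524 10.        ]
the job is handed in; nothing more can be done
None
```

The whole job is done and handed in at about 33 s of the 64 s allowed. `hand_in()` gives no verdict, so everything below comes from my own checks.

- **Hull drawn out:** I took the probe from its rest, reached under the bottle, lowered the hook into the small hull's hatch and drew the hull along the slip until I felt the buffer.
- **Bedding pull:** I held it against the buffer for more than a second at about 8.2 N. The highest reading was 8.9 N, with roughly ±1 N of noise. This was measured at the wrist, not at the hook or the buffer.
- **Hull at the end:** It stands upright and in line with the slip. Its middle is about 77 mm from the stop block's origin, estimated from the top camera (allowed range 54–94 mm).
- **Probe at the end:** It lies in both notches with the hook down. Its handle is about 94° in the world frame, as before.
- **Bystanders and fingers:** The tweezers, paint jar and bottle look unmoved in the last pictures. The fingers stayed well away from the hull.

**Checks that disagreed:**
- The last wrist picture put the handle's middle about 5–6 mm from its first measured place. The arm was still settling then, so part of that is measurement error. The limit is 20 mm.
- Early on, the scene camera put the hook 7–8 mm to the side of the hatch, while the top camera said about 1 mm. Close-up pictures under the bottle agreed with the top camera.

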